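# Roll the bisque texture roller home with the paddle

## Robot

A 6-joint arm with a two-finger parallel gripper is mounted at the origin on the work surface. World frame = base frame: x ahead of the robot, y to its left, z up, the work surface at z = 0. Lengths are in mm, angles in rad, forces in N, time in s.
With the tool pointing down it reaches from about 300 to 1000 mm from the base axis. Payload 5.1 kg.
Tool frame: the origin (TCP) lies midway between the tips of the shut fingers; the grasp point (between the pads) lies 19 mm behind it; z points along the fingers, y is the line along which they close (so a half turn about z gives the same grasp; the last joint's range is limited). The gripper opens to 95 mm and grips with 3 to 60 N. Pads are 20 mm wide; open, the fingers measure 119 mm over their backs; the gripper's body (75 mm by 180 mm) begins 59 mm behind the grasp point.
Start: joints at [-1.426, 0.124, 1.65, -0, 1.367, -0.083], TCP at [146.76, -633.203, 214.656] pointing down, gripper open.
Joint ranges: [-2.61, 2.61], [-1.02, 2.33], [0.03, 2.71], [-1.35, 4.49], [0.32, 2.68], [-2.91, 2.91]. Speed limits (rad/s): [2.57, 2.57, 3.14, 3.14, 3.14, 3.14].

## Interface

Orientations are given as a rotation vector (axis times angle).
In Python, from station import arm gives the robot as it stands.
- The arm moves only by the shell command python3 -m handwheel 'ROWS' [FORCE]. ROWS is JSON, a list that holds one entry, the list of rows, each a list of 7 numbers: the finger opening in mm, from 0 to 95.1, then the shift along the tool's x, y, z in mm, then the turn, a rotation vector about the tool's x, y, z in degrees. In form: [[[claw, tx, ty, tz, ax, ay, az], ...]]. A call has exactly 8 rows; each row is the pose to reach, as a shift and turn from the pose commanded when the call began, along the tool's axes at that moment; what a row does not reach only later rows make up. A row lasts 1/10 s, in which the tool goes at most 50 mm and 8.59 degrees, less where a joint would pass 70% of its speed; a pose out of reach is approached as far as the arm can. A call with a gripper value outside its range is refused whole. The fingers move at their own pace and stop on an object; FORCE is the grip in N (left out, the last holds). Time passes only in rows, so rows that repeat a pose let the fingers close, or fill a call up. It gives the time, the measured TCP pose, the force, the opening and the grip force at its end, in the units of the state.
- arm.sense(): the state, without advancing time (a new reading comes with each control period).
- arm.grab_frame(name): name is "scene" or "top" or "wrist"; returns a dict with "pixels" (420x560x3 uint8, red, green, blue), "fovy" (degrees; the focal length in pixels is half the picture's height over the tangent of half this angle, whatever the lens; pixels are square), "cx", "cy" (the principal point, pixels), "rvec" (rotation vector, rad) and "tvec" (3), from world to camera coordinates, as OpenCV has them. Camera axes: x right, y down, z forward; pixel columns grow to the right and rows downward; lengths in mm; the calibration is good to about 2 mm. A picture is of the moment at which its call begins. There is no depth.
- arm.close_job(): hands the job in; it is judged then, once.
Trained networks look in a picture, given as the dict that the camera call returned (one of the last four; its "shot" number tells which), for a name from the list of things; names that differ only in an ending like _2 or _b are one class to them, and where a whole thing is asked for, a point or a joint stands for the part that bears it (a point fixed in the world has none). Each returns a list of dicts, best first, with "p" (0 to 1); they miss things now and then, are a little off and sometimes report something else, mostly with a low value. They report only what shows in the picture. A call takes as long as a camera call. They do not tell look-alikes from the thing itself.
- arm.regions_of(picture, query): "mask" (420x560 bool, what is visible of it) and "centre" ([column, row] in pixels, amid what is visible of it).
The state is a dict: "time": time; "qpos": joint angles; "qd": joint speeds; "joint_torque": joint torques, N m; "position": TCP position; "ee_rot": TCP orientation; "force": force on the tool from outside, world axes, zero at the start; "wrist_torque": the same for the moment, N m; "grip_width": finger opening in mm; "grasp_force": force on a finger pad.
Only numpy, scipy, OpenCV 4.12 (cv2) and the standard library are available. Lean on these libraries where they do the work, as an engineer would, in place of code of your own. Each camera call takes 0.05 s, during which the arm holds its last target. There are 200 camera calls.

## Task

Take the small wooden paddle out of its stand and use it to roll the brittle texture roller gently along its track, over the spring catch, until it is pressed lightly but firmly home against the cork pad for a moment and the catch holds it there. Touch the roller only with the paddle, do not fling or force it, then stand the paddle back in its stand and leave everything else alone.

Things in the scene. Friction and masses are not known exactly. Their poses are not given: they have to be found in the camera images.
- track: Rolling track, fixed to the table: plywood bed 370 x 124 mm. Origin on the table under it; x is level and points along the track the way the roller must go (bed from x = -175 to +195 mm), y across, z up. Side fences (8 mm wide, centred at y = +-57 mm) and a low cross-bar at x = -171 mm reach 28 mm above the table. The roller starts at about x = -100 to -60 mm.
- rails (a point): Point on the track's centre line level with the tops of its two flat wooden rails, 18 mm above the track's origin, same axes. Rails at y = -52..-20 and +20..+52 mm run the whole length; the gap between them holds a metal carriage (see end_block). The fences rise 10 mm above the rails.
- end_block: Grey block across the track's far end (origin at track x = 181 mm). On a rod it carries a carriage with an upright cork pad (36 mm wide, 7 to 33 mm above the rails) facing the roller. How far out it is set is NOT measured and always differs: the pad's face is anywhere from track x = 40 to 100 mm: feel for it. The carriage does not shift; the pad is sprung, giving 0.7 mm per N, at most 10 mm.
- rod_end (a point): Where the carriage's rod enters the end block. The carriage also has a brass spring catch between the rails: a round cross-bar standing 6 mm above them, 33 mm before the pad's face. It sinks under the roller (1 to 2 N of push along the track), rises again behind it and then keeps it lightly against the pad, where the roller's axis is about 20 mm before the pad's face.
- roller_center (a point): Centre of the brittle, smooth unglazed texture roller: red-brown cylinder with pale marks, 40 mm in diameter, 100 mm long, about 0.3 kg, lying across the rails (axis along track y, 20 mm above the rails), rolling freely between the fences with 2 mm of play at each end. The point's y axis is the roller's axis; x and z turn as it rolls.
- paddle_grip (a point): Mid-grip of the small wooden paddle (90 g). Blade 70 mm wide (y), 8 mm thick (x), 36 mm high; above it a handle 30 mm wide (y), 18 mm thick (x), 60 mm high, blue end. z points up the handle; the blade's lower edge is 62 mm below this point, its top 26 mm below, the handle's top 34 mm above. Front and back alike. Starts upright in its stand.
- stand_slot (a point): Centre of the slot's floor in the dark wooden paddle stand (fixed), 4 mm above the table. Slot 14 mm wide (x), 82 mm long (y), 22 mm deep, with a flared lip above it up to 34 mm above the table, opening to about 28 x 98 mm. The blade stands in it on its lower edge, blade width along y: the paddle's grip point is then 62 mm above this point.
- jar: A closed squat glaze jar with a white cap, 64 mm across, 85 mm tall; origin under its centre. A bystander.
- bowl: An unglazed clay-coloured bowl, 120 mm across, 50 mm tall; origin under its centre. A bystander.
- mug: A blue mug, 76 mm across, 85 mm tall, with one handle; origin under its centre. A bystander.
- scraper: A flat scraper (spatula) lying on the table; origin under its middle. A bystander.
- brush: A brush lying on the table; origin under its middle. A bystander.
- kiln_ring: A pale kiln-furniture ring lying flat, 80 mm across, 20 mm high; origin under its centre. A bystander.
- roller: The same roller as a body (origin at its centre, as roller_center).
- paddle: The same paddle as a body; origin at the middle of the blade's lower edge, axes as paddle_grip.
There are look-alikes about, which are no part of the job. Leave any pink or turquoise look-alike of the part that bears stand_slot alone.

How it is judged (in metres and radians):
On the way, in this order (a step that is already met when the one before it is completed fails the run):
1. the paddle is lifted out of its stand (z of paddle_grip in the frame of stand_slot above 0.1 m), for 0.1 s.
2. the roller is pressed home against the cork pad with the paddle (at least 2.5 N of push, the pad and catch together bearing over 4.5 N) (contact force between roller and end_block above 4.5 N and contact force between roller and paddle above 2.5 N and z of roller_center in the frame of track between 0.034 and 0.043 m and angle between the y axis of roller and the y axis of track, either way round below 0.1 rad), for 0.2 s.
At the end, for the whole second after the job is handed in: Roller at rest, level on the rails and square to them (0.1 rad), held between catch and cork pad (they press on it with over 0.6 N); paddle released, at rest in its stand: grip point within 25 mm sideways of the slot centre, under 70 mm above its floor, tilted under 0.35 rad (contact force between roller and end_block above 0.6 N and linear speed of each of roller, paddle below 0.02 m/s and z of roller_center in the frame of track between 0.034 and 0.043 m and angle between the y axis of roller and the y axis of track, either way round below 0.1 rad and horizontal distance between paddle_grip and stand_slot below 0.025 m and z of paddle_grip in the frame of stand_slot below 0.07 m and angle between paddle's own z axis and vertical below 0.35 rad); the robot touches nothing.
It fails at once if the brittle roller is pushed with more than 12 N by the paddle (contact force between roller and paddle above 12 N).
It fails at once if the roller is touched by the gripper or the arm (contact force between roller and the fingers above 0.3 N or contact force between roller and the arm above 0.3 N).
It fails at once if the roller is flung (moves faster than 0.25 m/s) (linear speed of roller above 0.25 m/s).
It fails at once if the roller is lifted 15 mm off the rails or leaves the track (z of roller_center in the frame of track above 0.053 m or z of roller_center in the frame of track below 0.03 m).
It fails at once if a bystander (jar, bowl, mug, scraper, brush, kiln ring) is moved by more than 20 mm (distance of any of jar, bowl, mug, scraper, brush, kiln_ring from where it was at the start of the episode above 0.02 m).
It also fails if it takes over 67 s, if anything falls off the work surface, if the arm or the gripper's body presses on something with over 40 N, if the wrist force passes 120 N, or if a joint passes its speed limit or range.

## Working session

There is one attempt and no reset: what is moved stays moved. The work goes in short steps, Python scripts to look and compute and a shell command to move; the robot and the scene stay as the last step left them, time stands still between calls to the robot, and variables do not carry over. Pictures are saved under pics/ and viewed, at most 10 in all, crops included, and the job is handed in when it is done.

```bash
ls; mkdir -p pics
cat > h.py <<'E'
import numpy as np, cv2
from scipy.spatial.transform import Rotation as R
from station import arm
def ray(f,px):
    h=f["pixels"].shape[0]; fl=h/2/np.tan(np.radians(f["fovy"])/2)
    M=R.from_rotvec(np.ravel(f["rvec"])).as_matrix(); t=np.ravel(f["tvec"])
    d=M.T@np.array([(px[0]-f["cx"])/fl,(px[1]-f["cy"])/fl,1.]); return -M.T@t,d
def onz(f,px,z):
    o,d=ray(f,px); return (o+d*(z-o[2])/d[2]).round(1)
def proj(f,p):
    h=f["pixels"].shape[0]; fl=h/2/np.tan(np.radians(f["fovy"])/2)
    M=R.from_rotvec(np.ravel(f["rvec"])).as_matrix(); c=M@np.array(p,float)+np.ravel(f["tvec"])
    return (c[:2]/c[2]*fl+[f["cx"],f["cy"]]).round(1)
def save(f,n,box=None,s=1):
    im=f["pixels"][:,:,::-1]
    if box: im=im[box[1]:box[3],box[0]:box[2]]
    cv2.imwrite("pics/"+n,cv2.resize(im,None,fx=s,fy=s,interpolation=cv2.INTER_CUBIC))
E
python3 - <<'E'
from h import *
s=arm.sense(); print(s)
a=arm.grab_frame("scene"); b=arm.grab_frame("top")
cv2.imwrite("pics/a.png",np.vstack([a["pixels"],b["pixels"]])[:,:,::-1][:, :] if 0 else cv2.resize(np.hstack([a["pixels"],b["pixels"]])[:,:,::-1],(800,300)))
save(b,"top.png",None,1.4); save(a,"scene.png",None,1.4)
for f,n in((a,"scene"),(b,"top")):
    o,_=ray(f,(0,0)); print(n,o,f["fovy"])
    for q in ["stand_slot","paddle","track","end_block","roller","jar"]:
        for r in arm.regions_of(f,q):
            m=r["mask"]; ys,xs=np.nonzero(m); rr=cv2.minAreaRect(np.c_[xs,ys].astype(np.float32)) if len(xs) else None
            print(q,round(r["p"],2),np.round(r["centre"]),m.sum(),rr, onz(f,r["centre"],20))
E
```

```text
pics
{'time': 0.0, 'qpos': array([-1.42559611e+00,  1.24491160e-01,  1.65169069e+00, -5.65657872e-05,
        1.36745080e+00, -8.26355029e-02]), 'qd': array([-0.00188294,  0.00033109,  0.00112914,  0.00093435, -0.00019153,
       -0.00056368]), 'joint_torque': array([ 2.50149415e-04, -4.17603493e+01, -3.59930384e+01,  7.75046856e-02,
        4.90829058e-02, -1.68233528e-04]), 'position': array([ 146.65575114, -632.5822917 ,  213.38618771]), 'ee_rot': array([-3.11920392e+00, -3.56896273e-01,  1.87065711e-04]), 'force': array([ 0.41921178, -0.31467443,  0.45044043]), 'wrist_torque': array([ 0.02544468, -0.01731883,  0.00974168]), 'grasp_force': 0.0, 'grip_width': 95.38961478968318}
scene [1208.8950617  -623.79040296  888.82503859] 49.38433290853777
stand_slot 0.98 [145. 260.] 543 ((146.5192413330078, 255.90383911132812), (33.24049758911133, 18.067392349243164), 74.74488067626953) [ 362.1 -330.    20. ]
stand_slot 0.75 [205. 257.] 402 ((201.98001098632812, 255.6400146484375), (36.20000076293945, 18.0), 53.13010025024414) [ 463.9 -211.7   20. ]
stand_slot 0.67 [187. 225.] 533 ((183.88000
[... 2466 characters left out ...]
, 169.57000732421875), (58.642887115478516, 37.993682861328125), 30.343246459960938) [657.2 157.4  20. ]
end_block 0.73 [118. 231.] 1289 ((130.8644561767578, 252.49462890625), (104.61487579345703, 26.736326217651367), 53.61564636230469) [466.6 430.5  20. ]
roller 0.58 [301. 181.] 519 ((300.7941589355469, 179.3235321044922), (15.279744148254395, 37.107948303222656), 14.03624439239502) [614.5 -49.9  20. ]
jar 0.78 [233. 240.] 559 ((231.00003051757812, 237.50001525878906), (26.879358291625977, 24.981992721557617), 71.56504821777344) [451.3 129.   20. ]
jar 0.45 [265. 174.] 5702 ((267.7268371582031, 173.94146728515625), (144.994140625, 46.515464782714844), 12.094757080078125) [633.5  48.5  20. ]
```

View pics/top.png

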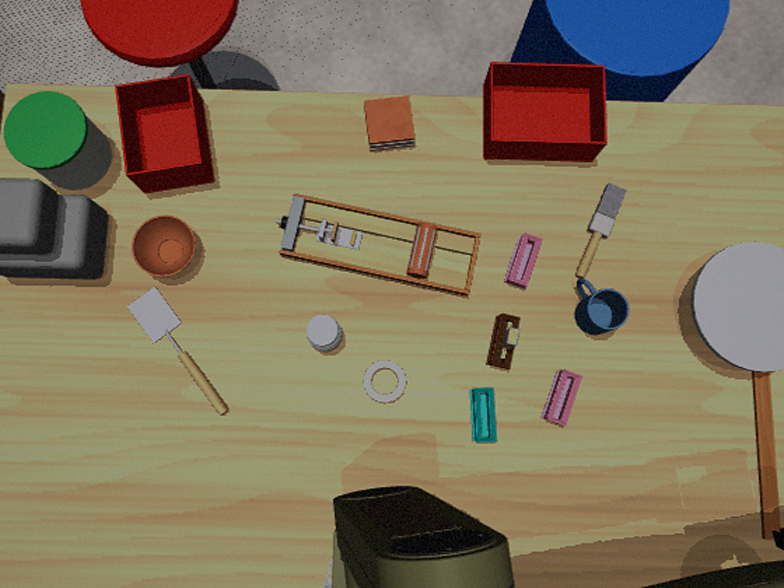

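View pics/scene.png

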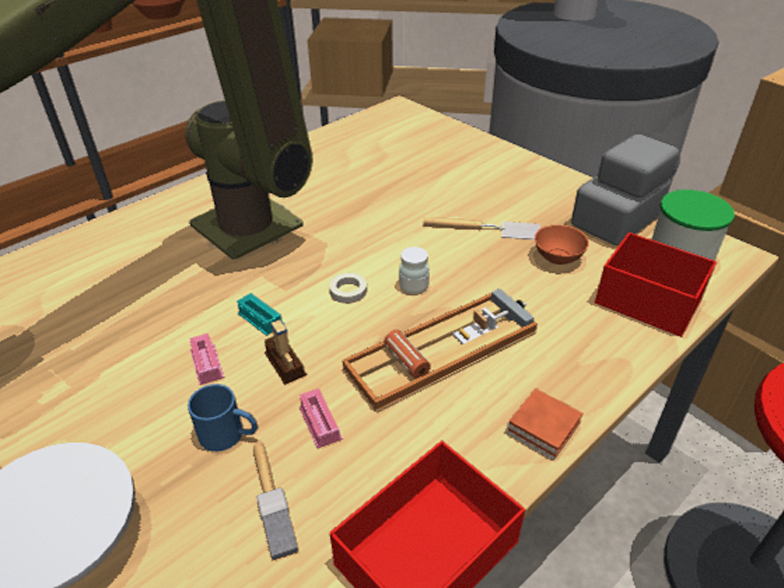

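The pictures show the brown stand holding the paddle at top (504,341) / scene (283,355). Its look-alikes are pink ones at top (523,261) and (561,398), and a turquoise one at top (483,415). I choose the brown one. The track runs from right to left with its end block at top (293,224), and the roller is at (422,249).

```bash
cat >> h.py <<'E'
def rect(f,m,z):
    c=max(cv2.findContours(m.astype(np.uint8),0,1)[0],key=cv2.contourArea).reshape(-1,2)
    w=np.array([onz(f,p,z)[:2] for p in c],np.float32); r=cv2.minAreaRect(w); b=cv2.boxPoints(r)
    e=b[1]-b[0]; g=b[2]-b[1]; l=e if np.hypot(*e)>np.hypot(*g) else g
    return np.round(r[0],1),np.round(r[1],1),round(float(np.degrees(np.arctan2(l[1],l[0]))%180),1)
def go(x,y,z,yaw):
    """shift/turn in tool axes to a tool-down pose; yaw = world direction (deg) of tool y, mod 180"""
    s=arm.sense(); M=R.from_rotvec(s["ee_rot"]).as_matrix(); best=None
    for a in (yaw,yaw+180):
        c,d=np.cos(np.radians(a)),np.sin(np.radians(a)); Y=np.array([c,d,0]);Z=np.array([0,0,-1.]);T=np.c_[np.cross(Y,Z),Y,Z]
        v=np.degrees(R.from_matrix(M.T@T).as_rotvec())
        if best is None or np.linalg.norm(v)<np.linalg.norm(best): best=v
    print("shift",(M.T@(np.array([x,y,z])-s["position"])).round(1),"turn",best.round(2),"t",s["time"],"tool y",np.degrees(np.arctan2(M[1,1],M[0,1])).round(1),"tool x",M[:,0].round(2),"pos",s["position"].round(1))
E
python3 - <<'E'
from h import *
b=arm.grab_frame("top")
for q,z in (("track",28),("stand_slot",30),("paddle",90),("roller",45)):
    for r in arm.regions_of(b,q)[:5]: print(q,round(r["p"],2),np.round(r["centre"]),rect(b,r["mask"],z))
go(443,-202,330,75)
save(b,"crop.png",(310,190,440,320),4)
E
```

```text
track 0.96 [262. 176.] (array([631.5,  39.5]), array([383.5, 129.4]), 79.0)
stand_slot 0.97 [346. 294.] (array([ 312.3, -165.8]), array([97.7, 45.5]), 3.4)
stand_slot 0.87 [359. 243.] (array([ 450.2, -203.8]), array([44. , 99.3]), 168.4)
stand_slot 0.85 [400. 284.] (array([ 350.9, -311.9]), array([ 47.2, 101.6]), 160.4)
stand_slot 0.42 [231. 239.] (array([455.2, 131.5]), array([68.6, 65.4]), 2.2)
paddle 0.66 [120. 232.] (array([473.6, 429.4]), array([88.5, 60.7]), 40.1)
paddle 0.51 [115. 173.] (array([600.2, 424. ]), array([112.3, 114.1]), 91.6)
paddle 0.47 [364. 243.] (array([ 441.6, -203. ]), array([27.7, 63.1]), 166.2)
roller 0.62 [301. 177.] (array([616.3, -48.3]), array([ 39.7, 107.2]), 169.6)
roller 0.17 [357. 243.] (array([ 448.2, -201. ]), array([ 48.3, 100.4]), 169.3)
shift [ 386.  -353.2 -115.3] turn [-0.    0.   28.05] t 0.95 tool y -76.9 tool x [0.97 0.23 0.  ] pos [ 146.7 -633.2  214.7]
```

View pics/crop.png

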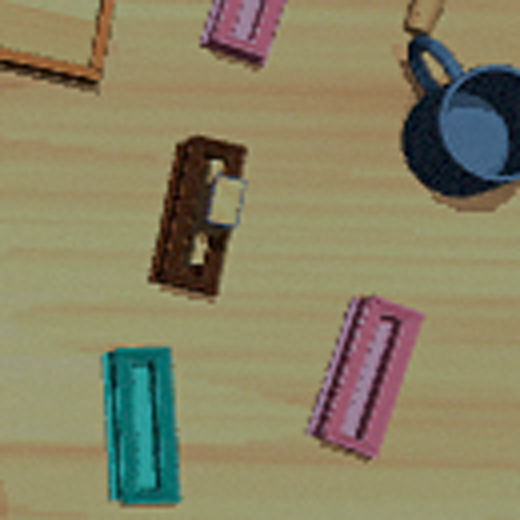

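The crop confirms it: the brown stand in the middle holds the wooden paddle, with the handle top at crop (226,201), i.e. top pixel (366.5,240). I'm moving above it.

```bash
python3 -m handwheel '[[[95,24,-22,-15,0,0,3],[95,68,-62,-30,0,0,6],[95,100,-92,-40,0,0,9],[95,133,-122,-50,0,0,12],[95,166,-152,-60,0,0,15],[95,199,-182,-70,0,0,18],[95,232,-212,-80,0,0,21],[95,265,-242,-90,0,0,24.7]]]'
python3 - <<'E'
from h import *
go(443,-203,300,78.4)
E
```

```text
time: 1.75
position: [350.9, -336.0, 305.4]
ee_rot: [3.124, -0.323, 0.001]
force: [0.5, -0.6, 0.3]
grip_width: 95.2
grasp_force: 0.0
shift [  62.9 -149.     5.3] turn [ 0.03 -0.05 -0.21] t 1.75 tool y -101.8 tool x [ 0.98 -0.2   0.  ] pos [ 350.9 -336.   305.4]
```

```bash
python3 -m handwheel '[[[60,13,-30,1,0,0,0],[60,26,-60,2,0,0,0],[60,39,-90,3,0,0,0],[60,50,-118,4,0,0,0],[60,58,-138,5,0,0,0],[60,63,-149,5,0,0,0],[60,63,-149,5,0,0,0],[60,63,-149,5,0,0,0]]]' 15
python3 - <<'E'
from h import *
f=arm.grab_frame("wrist"); o,d=ray(f,(280,210)); print(o,d/np.linalg.norm(d)); save(f,"w1.png",None,1.2)
for q,z in (("stand_slot",34),("paddle",100)):
    for r in arm.regions_of(f,q)[:3]: print(q,round(r["p"],2),np.round(r["centre"]),rect(f,r["mask"],z),r["mask"].sum())
go(443,-203,300,78.4)
print(proj(f,(443,-203,100)))
E
```

```text
time: 2.55
position: [441.9, -204.8, 299.7]
ee_rot: [3.125, -0.319, -0.0]
force: [-0.2, -0.4, -0.3]
grip_width: 59.9
grasp_force: 0.0
[ 519.43731557 -220.45839381  471.67334359] [-0.26537853  0.04584254 -0.96305384]
stand_slot 0.89 [285.  53.] (array([ 608.3, -246.9]), array([ 45.4, 101.7]), 161.6) 2797
stand_slot 0.75 [275. 164.] (array([ 452.2, -208.1]), array([43.4, 95.6]), 168.6) 1306
stand_slot 0.71 [356. 223.] (array([ 352.6, -310.9]), array([ 49.5, 102.6]), 159.8) 1935
paddle 0.58 [277. 178.] (array([ 462.3, -209.3]), array([17.8, 62.4]), 168.7) 589
shift [ 0.9 -2.5 -0.3] turn [ 0.01  0.   -0.13] t 2.7 tool y -101.7 tool x [ 0.98 -0.2  -0.  ] pos [ 441.6 -205.2  299.7]
[276.1 190.5]
```

View pics/w1.png

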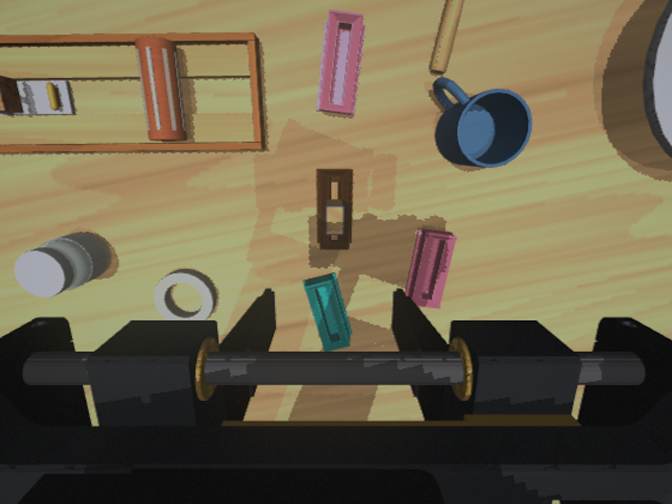

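The wrist view shows the brown stand at (335,209) aligned with the tool. The paddle's handle top is at (336,214), so camera pixel (280,178).

Run:
```python
from h import *
f=arm.grab_frame("wrist")
p=onz(f,(279.5,178.5),100); s=onz(f,(335/1.2,209/1.2),34)
for c in ((317,169),(352,169),(352,249),(317,249)): print(onz(f,(c[0]/1.2,c[1]/1.2),34))
print(p,s)
rs=[r for r in arm.regions_of(f,"paddle")]
for r in rs:
    ys,xs=np.nonzero(r["mask"]); print(r["p"],xs.min(),xs.max(),ys.min(),ys.max())
b=arm.grab_frame("top"); print(onz(b,(366.5,240.2),100)); go(*p[:2],140,78.4)
im=f["pixels"][130:215,255:305,::-1]; cv2.imwrite("pics/w2.png",cv2.resize(im,None,fx=7,fy=7,interpolation=2))
```

```text
[ 503.  -198.5   34. ]
[ 494.6 -239.    34. ]
[ 398.4 -220.4   34. ]
[ 407.4 -177.3   34. ]
[ 456.9 -210.7  100. ] [ 452.2 -209.7   34. ]
0.67 271 286 150 199
[ 449.6 -208.3  100. ]
shift [ 16.    2.5 159.7] turn [ 0.01 -0.   -0.12] t 2.85 tool y -101.7 tool x [ 0.98 -0.2   0.  ] pos [ 441.8 -205.   299.7]
```

View pics/w2.png

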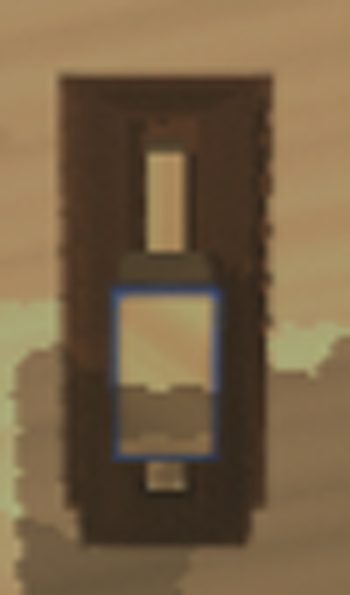

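In the crop the handle top is centred at (166,374), so frame pixel (278.8,183.4). The blade sits in the slot.

Run:
```python
from h import *
f=arm.grab_frame("wrist")
p=onz(f,(278.8,183.4),100); print(p)
c=lambda x,y:(255+x/7,130+y/7)
print("slot",onz(f,c(166,310),34)); print("blade ends",onz(f,c(166,150),40),onz(f,c(166,491),40))
go(*p[:2],78+9,78.4)
```

```text
[ 451.1 -208.3  100. ]
slot [ 452.3 -208.7   34. ]
blade ends [ 485.  -215.5   40. ] [ 415.6 -201.1   40. ]
shift [  9.8   1.4 212.7] turn [ 0.01 -0.   -0.11] t 2.9 tool y -101.7 tool x [ 0.98 -0.2   0.  ] pos [ 441.8 -204.9  299.7]
```

```bash
python3 -m handwheel '[[[60,9.5,2,10,0,0,0],[60,9.5,2,50,0,0,0],[60,9.5,2,95,0,0,0],[60,9.5,2,140,0,0,0],[60,9.5,2,180,0,0,0],[60,9.5,2,205,0,0,0],[60,9.5,2,225,0,0,0],[60,9.5,2,236,0,0,0]]]' 15
python3 -m handwheel '[[[60,0,0,3,0,0,0],[60,0,0,6.5,0,0,0],[40,0,0,6.5,0,0,0],[10,0,0,6.5,0,0,0],[10,0,0,6.5,0,0,0],[10,0,0,6.5,0,0,0],[10,0,0,6.5,0,0,0],[10,0,0,6.5,0,0,0]]]' 40
python3 - <<'E'
from h import *
go(451,-208.4,57,78.4); print(arm.sense()["force"])
E
```

```text
time: 3.7
position: [449.6, -207.5, 60.5]
ee_rot: [-3.124, 0.319, 0.006]
force: [-0.6, -1.2, 0.4]
grip_width: 60.2
grasp_force: 0.0
time: 4.5
position: [451.0, -208.3, 57.3]
ee_rot: [3.125, -0.319, 0.0]
force: [-0.6, -1.0, -1.1]
grip_width: 18.0
grasp_force: 40.0
shift [0.  0.1 0.3] turn [ 0.   -0.02 -0.05] t 4.5 tool y -101.6 tool x [ 0.98 -0.2   0.  ] pos [ 451.  -208.3   57.3]
[-0.58634068 -1.04054149 -1.14621614]
```

```bash
python3 -m handwheel '[[[10,0,0,-5,0,0,0],[10,0,0,-20,0,0,0],[10,0,0,-45,0,0,0],[10,0,0,-75,0,0,0],[10,0,0,-105,0,0,0],[10,5,-5,-130,0,0,0],[10,20,-20,-150,0,0,0],[10,40,-40,-160,0,0,0]]]' 40
python3 -m handwheel '[[[10,22,-22,0,0,0,0],[10,44,-44,0,0,0,0],[10,62,-62,0,0,0,0],[10,76,-76,0,0,0,0],[10,84,-84,0,0,0,0],[10,86,-86,0,0,0,0],[10,86,-86,0,0,0,0],[10,86,-86,0,0,0,0]]]'
python3 - <<'E'
from h import *
f=arm.grab_frame("wrist"); save(f,"w3.png",None,1.4)
for q,z in (("track",28),("roller",45),("paddle",100)):
    for r in arm.regions_of(f,q)[:2]: print(q,round(r["p"],2),np.round(r["centre"]),rect(f,r["mask"],z),r["mask"].sum())
go(600,-110,217,79)
O=np.array([629.6,29.7]);u=np.array([np.cos(np.radians(79)),np.sin(np.radians(79))]);v=np.array([-u[1],u[0]])
for x in(-175,-80,50):
  for y in(-61,61): print(x,y,proj(f,(*(O+x*u+y*v),28))*1.4)
E
```

```text
time: 5.3
position: [499.4, -177.8, 221.5]
ee_rot: [3.123, -0.321, 0.008]
force: [-0.3, -0.2, -0.5]
grip_width: 17.9
grasp_force: 40.0
time: 6.1
position: [599.2, -110.8, 217.4]
ee_rot: [3.125, -0.32, -0.0]
force: [0.9, 0.6, -0.1]
grip_width: 17.7
grasp_force: 40.0
track 0.87 [135. 185.] (array([635.7,  37.1]), array([382.8, 126.3]), 78.9) 27091
track 0.66 [120. 337.] (array([439.2, 153.8]), array([106.7,  55.5]), 78.4) 1791
roller 0.75 [221. 188.] (array([616.6, -48.5]), array([ 41.9, 106.3]), 168.0) 3068
paddle 0.9 [279. 260.] (array([ 563.7, -103.7]), array([ 41. , 115.8]), 168.2) 2725
shift [ 0.5 -0.9  0.3] turn [ 0.    0.   -0.69] t 6.3 tool y -101.7 tool x [ 0.98 -0.2  -0.  ] pos [ 599.4 -110.8  217.3]
-175 -61 [425.32 194.6 ]
-175 61 [423.78 331.66]
-80 -61 [311.64 196.  ]
-80 61 [320.04 332.78]
50 -61 [156.24 197.96]
50 61 [178.36 334.6 ]
```

View pics/w3.png

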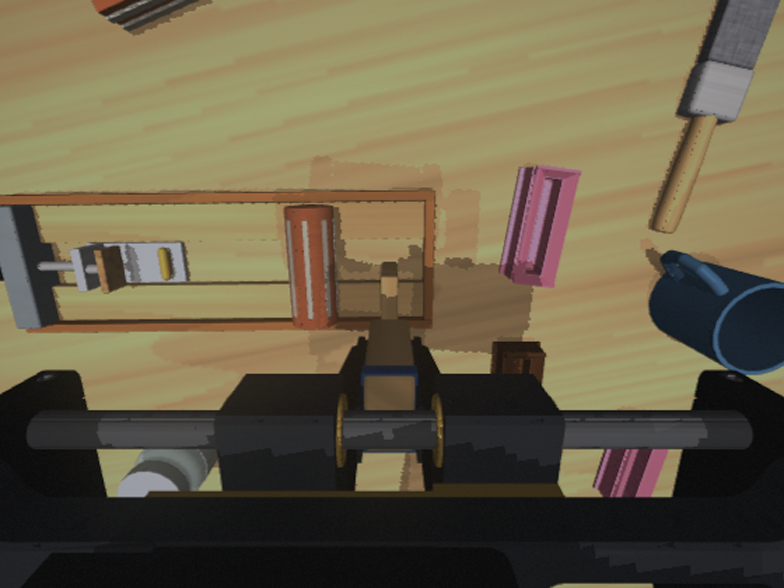

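The wrist view shows the track with its start-end corners at (434,190) and (432,327). The roller is at (311,267), the brass catch at (165,263) and the cork pad at (110,268). The paddle is held straight.

Run:
```python
from h import *
f=arm.grab_frame("wrist")
g=lambda x,y,z:onz(f,(x/1.4,y/1.4),z)
A,B,C,D=g(434.5,190,28),g(432.5,327,28),g(5,194,28),g(60,328.5,28)
print("corners",A,B,C,D)
print("dirs",[round(float(np.degrees(np.arctan2(*(e[:2])[::-1]))),1) for e in(A-B,C-A,D-B)], np.linalg.norm(A-B))
u=(C-A)[:2];u/=np.linalg.norm(u); O=((A+B)/2)[:2]+175*u; print("O",O,u)
for n,p in (("roller top-mid",g(311,266,58)),("roller L",g(288,266,38)),("catch",g(165,263,24)),("padtop",g(115,269,51)),("padbottom edge",g(122,268,25))):
    r=p[:2]-O; print(n,p,"x",(r@u).round(1),"y",(r@[-u[1],u[0]]).round(1))
```

```text
corners [ 658.3 -161.8   28. ] [ 539.3 -139.    28. ] [727.9 189.5  28. ] [607.1 194.1  28. ]
dirs [-10.8, 78.8, 78.5] 121.16451625785497
O [632.81016169  21.26335923] [0.19434378 0.98093348]
roller top-mid [621.8 -51.6  58. ] x -73.6 y -3.4
roller L [622.4 -27.9  38. ] x -50.2 y 0.7
catch [644.9  81.5  24. ] x 61.4 y -0.2
padtop [650.9 108.   51. ] x 88.6 y -0.9
padbottom edge [648.5 119.7  25. ] x 99.6 y 3.7
```

Run:
```python
from h import *
go(608.5,-101.3,79,78.8)
```

```text
shift [  7.  -11.  138.3] turn [ 0.   -0.   -0.49] t 6.35 tool y -101.7 tool x [ 0.98 -0.2   0.  ] pos [ 599.4 -110.7  217.3]
```

```bash
python3 -m handwheel '[[[10,3,-5,10,0,0,-0.5],[10,7,-11,30,0,0,-0.5],[10,7,-11,55,0,0,-0.5],[10,7,-11,80,0,0,-0.5],[10,7,-11,105,0,0,-0.5],[10,7,-11,122,0,0,-0.5],[10,7,-11,133,0,0,-0.5],[10,7,-11,138,0,0,-0.5]]]'
python3 - <<'E'
from h import *
f=arm.grab_frame("wrist"); save(f,"w4.png",None,1.4)
go(618.8,-49.4,79,78.8); print(arm.sense()["force"])
for r in arm.regions_of(f,"roller")[:2]: print(r["p"],r["centre"],rect(f,r["mask"],45))
E
```

```text
time: 7.15
position: [608.4, -100.8, 77.8]
ee_rot: [-3.126, 0.305, 0.003]
force: [0.3, -0.5, -1.1]
grip_width: 17.4
grasp_force: 40.0
shift [  0.2 -52.4  -1.1] turn [-0.01  0.09  0.06] t 7.2 tool y -101.1 tool x [ 0.98 -0.19 -0.  ] pos [ 608.4 -100.8   77.8]
[-0.61786561 -0.27033634 -0.88553097]
0.65 [201.9, 213.9] (array([633.3, -51.7]), array([40.9, 74.7]), 168.9)
```

View pics/w4.png

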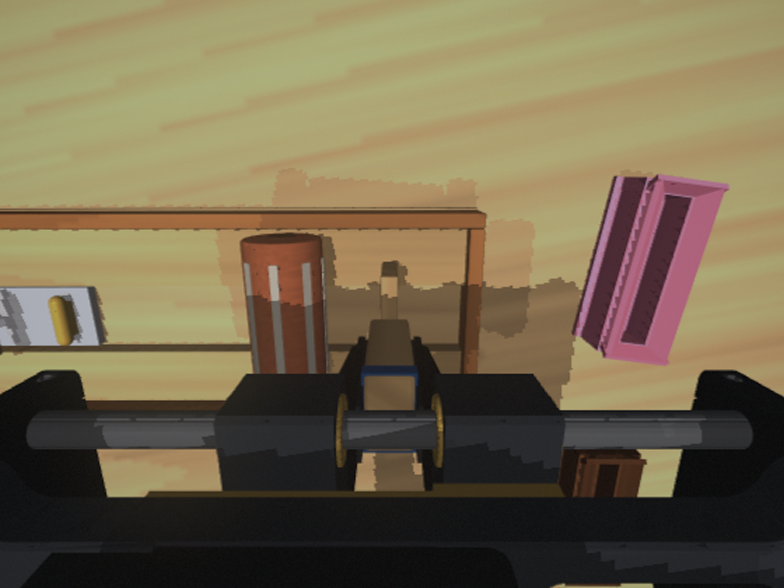

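The blade is behind the roller, which sits at (283,305); the blade is at (390,290). I'm approaching gently.

```bash
python3 -m handwheel '[[[10,0,-3,0,0,0,0],[10,0,-8,0,0,0,0],[10,0,-13,0,0,0,0],[10,0,-17,0,0,0,0],[10,0,-20,0,0,0,0],[10,0,-22,0,0,0,0],[10,0,-23,0,0,0,0],[10,0,-24,0,0,0,0]]]'
python3 -m handwheel '[[[10,0,-1,0,0,0,0],[10,0,-2,0,0,0,0],[10,0,-3,0,0,0,0],[10,0,-4,0,0,0,0],[10,0,-5,0,0,0,0],[10,0,-6,0,0,0,0],[10,0,-7,0,0,0,0],[10,0,-8.5,0,0,0,0]]]'
python3 -m handwheel '[[[10,0,-1.5,0,0,0,0],[10,0,-3,0,0,0,0],[10,0,-5,0,0,0,0],[10,0,-7,0,0,0,0],[10,0,-9.5,0,0,0,0],[10,0,-12,0,0,0,0],[10,0,-15,0,0,0,0],[10,0,-18,0,0,0,0]]]'
python3 - <<'E'
from h import *
f=arm.grab_frame("wrist"); save(f,"w5.png",None,1.4)
go(648,98,79,78.8); print(arm.sense()["force"])
for r in arm.regions_of(f,"roller")[:2]: print(r["p"],r["centre"])
E
```

```text
time: 8.05
position: [613.5, -77.3, 79.1]
ee_rot: [3.127, -0.305, -0.0]
force: [-0.3, 0.1, -1.1]
grip_width: 18.1
grasp_force: 40.0
time: 8.85
position: [615.2, -69.0, 79.2]
ee_rot: [3.127, -0.305, 0.0]
force: [0.2, -0.3, -1.3]
grip_width: 17.8
grasp_force: 40.0
time: 9.65
position: [618.7, -51.1, 79.2]
ee_rot: [-3.127, 0.305, -0.0]
force: [0.4, 0.1, -0.8]
grip_width: 17.7
grasp_force: 40.0
shift [  -0.  -151.5    0.2] turn [-0.02  0.    0.07] t 9.7 tool y -101.1 tool x [ 0.98 -0.19 -0.  ] pos [618.7 -50.7  79.2]
[ 1.42092564 -0.16185166 -0.84573356]
0.94 [240.3, 208.2]
```

View pics/w5.png

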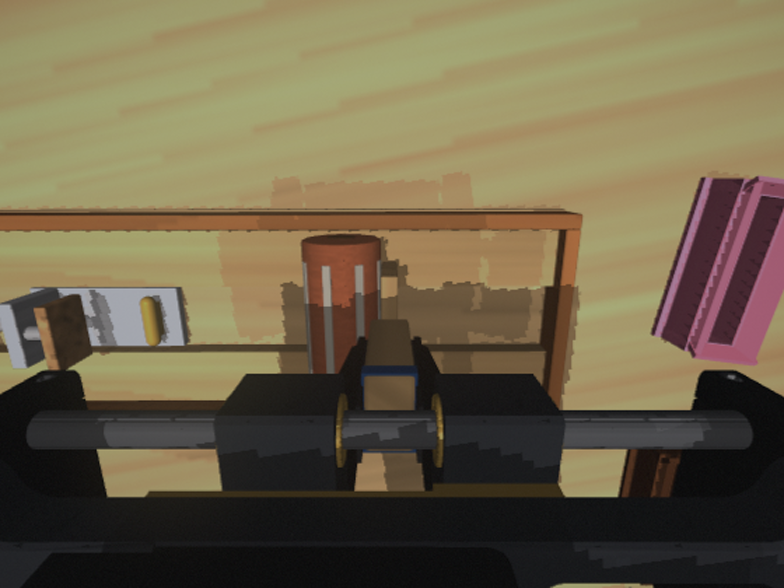

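The roller at (341,305) is touching the blade and square to the rails. I keep pushing.

```bash
python3 -m handwheel '[[[10,0,-2,0,0,0,0],[10,0,-4.5,0,0,0,0],[10,0,-7.5,0,0,0,0],[10,0,-11,0,0,0,0],[10,0,-14.5,0,0,0,0],[10,0,-18,0,0,0,0],[10,0,-21.5,0,0,0,0],[10,0,-25,0,0,0,0]]]'
python3 -m handwheel '[[[10,0,-3.5,0,0,0,0],[10,0,-7,0,0,0,0],[10,0,-10.5,0,0,0,0],[10,0,-14,0,0,0,0],[10,0,-17.5,0,0,0,0],[10,0,-21,0,0,0,0],[10,0,-24.5,0,0,0,0],[10,0,-28,0,0,0,0]]]'
python3 -m handwheel '[[[10,0,-3.5,0,0,0,0],[10,0,-7,0,0,0,0],[10,0,-10.5,0,0,0,0],[10,0,-14,0,0,0,0],[10,0,-17,0,0,0,0],[10,0,-20,0,0,0,0],[10,0,-22.5,0,0,0,0],[10,0,-25,0,0,0,0]]]'
python3 - <<'E'
from h import *
f=arm.grab_frame("wrist"); save(f,"w6.png",None,1.2)
go(643,73,79,78.8); print(arm.sense()["force"])
E
```

```text
time: 10.55
position: [623.5, -26.5, 79.1]
ee_rot: [-3.127, 0.305, 0.0]
force: [-0.7, 0.8, -1.8]
grip_width: 18.1
grasp_force: 40.0
time: 11.35
position: [629.0, 0.9, 79.2]
ee_rot: [3.127, -0.305, 0.0]
force: [-0.7, 0.2, -0.8]
grip_width: 17.7
grasp_force: 40.0
time: 12.15
position: [633.7, 25.3, 79.1]
ee_rot: [3.127, -0.305, -0.0]
force: [-0.3, 0.5, -0.5]
grip_width: 17.7
grasp_force: 40.0
shift [ -0.1 -48.3   0.2] turn [-0.01 -0.    0.06] t 12.2 tool y -101.1 tool x [ 0.98 -0.19  0.  ] pos [633.8  25.6  79.2]
[-0.59873448 -0.14431755 -0.48961915]
```

View pics/w6.png

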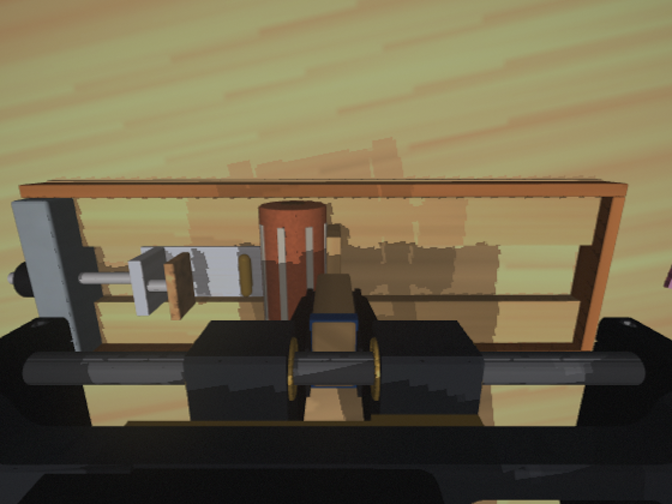

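The roller at (292,262) is short of the brass catch bar at (245,275). I slow down from here.

```bash
python3 -m handwheel '[[[10,0,-2,0,0,0,0],[10,0,-4,0,0,0,0],[10,0,-6,0,0,0,0],[10,0,-7.5,0,0,0,0],[10,0,-9,0,0,0,0],[10,0,-10,0,0,0,0],[10,0,-11,0,0,0,0],[10,0,-12,0,0,0,0]]]'
python3 -m handwheel '[[[10,0,-1,0,0,0,0],[10,0,-2,0,0,0,0],[10,0,-3,0,0,0,0],[10,0,-4,0,0,0,0],[10,0,-5,0,0,0,0],[10,0,-6,0,0,0,0],[10,0,-7,0,0,0,0],[10,0,-8,0,0,0,0]]]'
python3 -m handwheel '[[[10,0,-1,0,0,0,0],[10,0,-2,0,0,0,0],[10,0,-3,0,0,0,0],[10,0,-4,0,0,0,0],[10,0,-5,0,0,0,0],[10,0,-6,0,0,0,0],[10,0,-7,0,0,0,0],[10,0,-8,0,0,0,0]]]'
python3 -m handwheel '[[[10,0,-1,0,0,0,0],[10,0,-2,0,0,0,0],[10,0,-3,0,0,0,0],[10,0,-4,0,0,0,0],[10,0,-5,0,0,0,0],[10,0,-6,0,0,0,0],[10,0,-7,0,0,0,0],[10,0,-8,0,0,0,0]]]'
python3 - <<'E'
from h import *
f=arm.grab_frame("wrist"); save(f,"w7.png",None,1.2)
print(arm.sense()["position"]); print(arm.sense()["force"])
for r in arm.regions_of(f,"roller")[:1]: print(r["p"],r["centre"])
E
```

```text
time: 13.0
position: [636.0, 37.0, 79.1]
ee_rot: [-3.127, 0.305, 0.0]
force: [0.2, 0.2, -0.8]
grip_width: 17.6
grasp_force: 40.0
time: 13.8
position: [637.6, 44.7, 79.2]
ee_rot: [3.126, -0.305, -0.0]
force: [-1.6, -2.5, 0.2]
grip_width: 18.1
grasp_force: 40.0
time: 14.6
position: [639.2, 52.8, 79.1]
ee_rot: [-3.127, 0.305, 0.0]
force: [-0.1, -1.7, 0.5]
grip_width: 18.1
grasp_force: 40.0
time: 15.4
position: [640.7, 60.7, 79.1]
ee_rot: [-3.126, 0.305, 0.0]
force: [0.2, -0.0, -1.0]
grip_width: 18.1
grasp_force: 40.0
[640.67579123  60.87301166  79.10022121]
[ 0.61622841  0.3435458  -1.12231436]
0.96 [240.6, 207.5]
```

The catch has been felt and crossed. Next I feel for the pad in small steps.

```bash
python3 -m handwheel '[[[10,0,-0.5,0,0,0,0],[10,0,-1,0,0,0,0],[10,0,-1.5,0,0,0,0],[10,0,-2,0,0,0,0],[10,0,-2.5,0,0,0,0],[10,0,-3,0,0,0,0],[10,0,-3.5,0,0,0,0],[10,0,-4,0,0,0,0]]]'
python3 -m handwheel '[[[10,0,-0.5,0,0,0,0],[10,0,-1,0,0,0,0],[10,0,-1.5,0,0,0,0],[10,0,-2,0,0,0,0],[10,0,-2.5,0,0,0,0],[10,0,-2.5,0,0,0,0],[10,0,-2.5,0,0,0,0],[10,0,-2.5,0,0,0,0]]]'
python3 -c "
from h import *
for i in range(3): arm.grab_frame('top');s=arm.sense();print(s['position'],s['force'],s['wrist_torque'])"
```

```text
time: 16.3
position: [641.4, 64.4, 79.2]
ee_rot: [3.127, -0.305, -0.0]
force: [0.4, 0.1, -0.6]
grip_width: 17.9
grasp_force: 40.0
time: 17.1
position: [641.9, 66.8, 79.2]
ee_rot: [3.127, -0.305, 0.0]
force: [-0.3, -0.6, -0.5]
grip_width: 17.8
grasp_force: 40.0
[641.93174613  66.80705326  79.16788164] [-0.05384767  0.03022465 -1.17629549] [ 0.02550494  0.04966155 -0.01748815]
[641.95805852  66.81857074  79.18468651] [-0.58994592  0.29535349 -1.03449969] [ 0.04911289  0.00364041 -0.00631299]
[641.94207077  66.7923966   79.18331106] [ 0.30697969 -0.48611375 -0.37418009] [0.00712108 0.01424721 0.05249962]
```

View pics/w7.png

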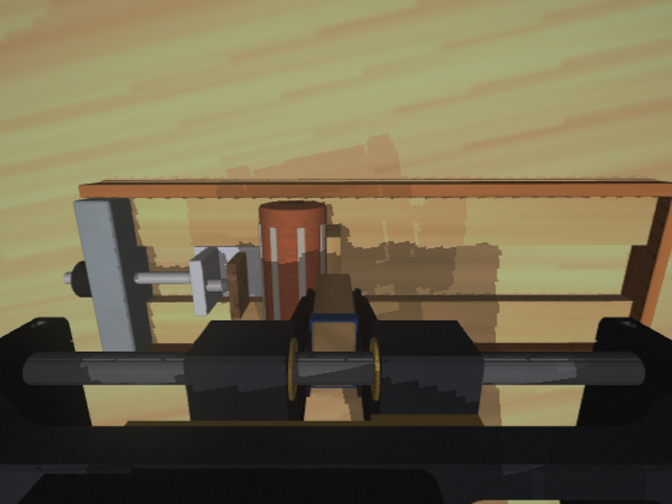

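In the picture taken before the last two moves, the roller at (292,262) was close to the cork pad at (238,283). There is no pad force yet, so I continue.

```bash
python3 -m handwheel '[[[10,0,-0.4,0,0,0,0],[10,0,-0.8,0,0,0,0],[10,0,-1.2,0,0,0,0],[10,0,-1.6,0,0,0,0],[10,0,-2,0,0,0,0],[10,0,-2.4,0,0,0,0],[10,0,-2.8,0,0,0,0],[10,0,-3.2,0,0,0,0]]]'
python3 -c "
from h import *
for i in range(3): arm.grab_frame('top');s=arm.sense();print(s['position'],s['force'],s['wrist_torque'])"
python3 -m handwheel '[[[10,0,-0.4,0,0,0,0],[10,0,-0.8,0,0,0,0],[10,0,-1.2,0,0,0,0],[10,0,-1.6,0,0,0,0],[10,0,-2,0,0,0,0],[10,0,-2,0,0,0,0],[10,0,-2,0,0,0,0],[10,0,-2,0,0,0,0]]]'
python3 -c "
from h import *
for i in range(3): arm.grab_frame('top');s=arm.sense();print(s['position'],s['force'],s['wrist_torque'])"
```

```text
time: 18.05
position: [642.6, 70.0, 79.2]
ee_rot: [-3.127, 0.305, -0.0]
force: [-0.6, -0.9, -1.0]
grip_width: 17.6
grasp_force: 40.0
[642.53888862  70.06013774  79.14914269] [ 0.26398763 -1.18203679 -0.88533183] [ 0.08225951 -0.02549157 -0.0014312 ]
[642.53189993  70.01831975  79.13063646] [-0.58885939 -0.10822247 -1.05085535] [0.03207908 0.00914171 0.02480989]
[642.54096414  69.98959465  79.12678259] [ 0.80967586 -0.67450379 -0.27168998] [ 0.04299573 -0.04724198  0.0347233 ]
time: 19.0
position: [642.9, 71.9, 79.2]
ee_rot: [-3.127, 0.305, -0.0]
force: [0.1, 0.2, -0.6]
grip_width: 17.7
grasp_force: 40.0
[642.93831015  71.93517904  79.16207384] [-0.18241431 -0.22279409 -1.24510709] [0.03983424 0.00203927 0.05731672]
[642.94207684  71.90597803  79.17632965] [ 0.58685759 -0.22202352 -0.77661601] [0.05038426 0.0101838  0.04206106]
[642.94349971  71.89404021  79.15818472] [-0.37368481 -0.58871112 -1.28425702] [ 0.03319534  0.02695957 -0.00418813]
```

```bash
python3 -m handwheel '[[[10,0,-0.4,0,0,0,0],[10,0,-0.8,0,0,0,0],[10,0,-1.2,0,0,0,0],[10,0,-1.6,0,0,0,0],[10,0,-2,0,0,0,0],[10,0,-2,0,0,0,0],[10,0,-2,0,0,0,0],[10,0,-2,0,0,0,0]]]'
python3 -c "
from h import *
for i in range(4): arm.grab_frame('top');s=arm.sense();print(s['position'].round(2),s['force'].round(2),s['wrist_torque'].round(3))
f=arm.grab_frame('wrist'); save(f,'w8.png',(130,130,330,290),4)"
```

```text
time: 19.95
position: [643.3, 73.9, 79.2]
ee_rot: [3.127, -0.305, 0.0]
force: [0.0, 0.2, -0.7]
grip_width: 17.8
grasp_force: 40.0
[643.33  73.9   79.19] [ 0.13  0.5  -1.47] [ 0.03  -0.002  0.023]
[643.33  73.88  79.15] [-0.06  0.52 -1.12] [ 0.035  0.036 -0.026]
[643.33  73.87  79.18] [ 0.09 -0.88 -0.84] [0.051 0.055 0.012]
[643.34  73.86  79.18] [ 0.71  0.06 -0.35] [0.089 0.035 0.002]
```

View pics/w8.png

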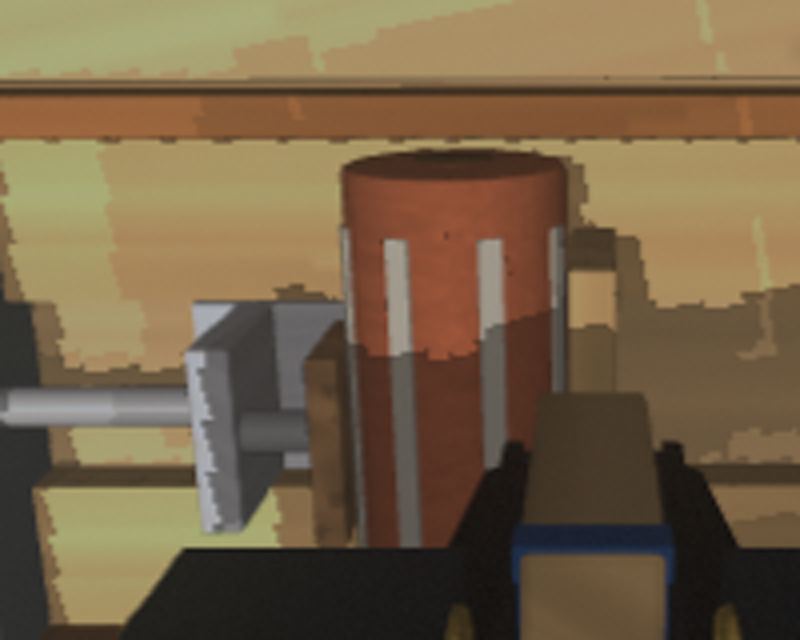

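The crop shows the roller at (455,350) nearly or just touching the pad at (330,440), with the blade right behind it at (592,300). That was my last picture (the count is already one over the limit of 10), so I go on by force alone.

```bash
cat > fs.py <<'E'
from h import *
P=[]
for i in range(6): arm.grab_frame('top');s=arm.sense();P.append(np.r_[s['position'],s['force']])
P=np.mean(P,0); u=np.array([.194,.981]); print("t",s['time'],"TCP",P[:3].round(2),"push",(-P[3:5]@u).round(2),"fz",P[5].round(2))
E
python3 -m handwheel '[[[10,0,-0.3,0,0,0,0],[10,0,-0.6,0,0,0,0],[10,0,-0.9,0,0,0,0],[10,0,-1.2,0,0,0,0],[10,0,-1.5,0,0,0,0],[10,0,-1.5,0,0,0,0],[10,0,-1.5,0,0,0,0],[10,0,-1.5,0,0,0,0]]]'|grep force
python3 fs.py
python3 -m handwheel '[[[10,0,-0.3,0,0,0,0],[10,0,-0.6,0,0,0,0],[10,0,-0.9,0,0,0,0],[10,0,-1.2,0,0,0,0],[10,0,-1.5,0,0,0,0],[10,0,-1.5,0,0,0,0],[10,0,-1.5,0,0,0,0],[10,0,-1.5,0,0,0,0]]]'|grep force
python3 fs.py
```

```text
force: [-1.1, -4.3, 0.3]
grasp_force: 40.0
t 21.3 TCP [643.56  75.13  79.17] push 4.43 fz 0.58
force: [-1.6, -6.1, 1.6]
grasp_force: 40.0
t 22.4 TCP [643.75  76.13  79.14] push 7.01 fz 0.77
```

The push measured 7 N and was held for about 0.6 s, which meets the step. I ease off, back away and lift.

```bash
python3 -m handwheel '[[[10,0,0.5,0,0,0,0],[10,0,1,0,0,0,0],[10,0,1.5,0,0,0,0],[10,0,2,0,0,0,0],[10,0,2.5,0,0,0,0],[10,0,3,0,0,0,0],[10,0,3.5,0,0,0,0],[10,0,4,0,0,0,0]]]'
python3 fs.py
python3 -m handwheel '[[[10,0,1,0,0,0,0],[10,0,3,0,0,0,0],[10,0,7,0,0,0,0],[10,0,12,0,0,0,0],[10,0,18,0,0,0,0],[10,0,24,-5,0,0,0],[10,0,28,-20,0,0,0],[10,0,30,-50,0,0,0]]]'
python3 - <<'E'
from h import *
f=arm.grab_frame("wrist")
for r in arm.regions_of(f,"roller")[:1]: print(r["p"],r["centre"],rect(f,r["mask"],45))
go(451,-208.3,215,78.3)
E
```

```text
time: 23.2
position: [643.3, 73.2, 79.3]
ee_rot: [-3.126, 0.305, -0.001]
force: [-0.2, -1.2, -1.7]
grip_width: 18.3
grasp_force: 40.0
t 23.5 TCP [643.21  73.01  79.23] push 0.05 fz -0.89
time: 24.3
position: [635.5, 42.8, 127.8]
ee_rot: [3.126, -0.306, -0.008]
force: [-0.7, -0.4, -1.1]
grip_width: 17.9
grasp_force: 40.0
0.81 [211.2, 208.7] (array([648.9,  97.5]), array([ 41.5, 100.6]), 168.5)
shift [-136.8  283.1  -81.2] turn [-0.11 -0.59  0.52] t 24.4 tool y -101.2 tool x [ 0.98 -0.19  0.01] pos [640.9  42.9 135.8]
```

```bash
python3 -m handwheel '[[[10,0,0,-20,0,0,0],[10,-5,10,-45,0,0,0.5],[10,-20,38,-65,0,0,0.5],[10,-38,76,-78,0,0,0.5],[10,-56,114,-80,0,0,0.5],[10,-74,152,-80,0,0,0.5],[10,-92,190,-80,0,0,0.5],[10,-110,228,-80,0,0,0.5]]]'
python3 -m handwheel '[[[10,-14,28,0,0,0,0],[10,-22,44,0,0,0,0],[10,-26,53,0,0,0,0],[10,-27,55,0,0,0,0],[10,-27,55,0,0,0,0],[10,-27,55,0,0,0,0],[10,-27,55,0,0,0,0],[10,-27,55,0,0,0,0]]]'
python3 - <<'E'
from h import *
go(451,-208.3,57.3,78.3)
f=arm.grab_frame("wrist")
for q,z in (("stand_slot",34),("paddle",200)):
  for r in arm.regions_of(f,q)[:4]: print(q,round(r["p"],2),rect(f,r["mask"],z))
E
```

```text
time: 25.2
position: [484.2, -160.0, 209.4]
ee_rot: [3.125, -0.318, 0.001]
force: [0.7, -0.6, -1.4]
grip_width: 18.0
grasp_force: 40.0
time: 26.0
position: [448.1, -206.8, 209.1]
ee_rot: [-3.125, 0.317, 0.0]
force: [0.4, 0.2, 0.0]
grip_width: 17.7
grasp_force: 40.0
shift [  3.1   0.9 151.8] turn [-0.01  0.01  0.12] t 26.0 tool y -101.6 tool x [ 0.98 -0.2  -0.  ] pos [ 448.1 -206.8  209.1]
stand_slot 0.68 (array([ 366. , -314.6]), array([51.2, 79.2]), 160.1)
stand_slot 0.65 (array([ 454.1, -207.5]), array([43.6, 96.2]), 167.8)
stand_slot 0.65 (array([ 602.3, -244.1]), array([43.4, 89. ]), 161.0)
stand_slot 0.64 (array([ 268.1, -171.5]), array([35.1, 12.7]), 78.7)
paddle 0.85 (array([ 454.6, -208. ]), array([26. , 73.3]), 167.9)
```

```bash
python3 -m handwheel '[[[10,3,1,5,0,0,0.1],[10,3,1,25,0,0,0.1],[10,3,1,50,0,0,0.1],[10,3,1,75,0,0,0.1],[10,3,1,95,0,0,0.1],[10,3,1,105,0,0,0.1],[10,3,1,110,0,0,0.1],[10,3,1,112,0,0,0.1]]]'
python3 -m handwheel '[[[10,0,0,5,0,0,0],[10,0,0,10,0,0,0],[10,0,0,15,0,0,0],[10,0,0,20,0,0,0],[10,0,0,20,0,0,0],[10,0,0,20,0,0,0],[10,0,0,20,0,0,0],[10,0,0,20,0,0,0]]]'
python3 fs.py; python3 -c "
from h import *
go(451,-208.3,57.3,78.3)"
```

```text
time: 26.95
position: [450.7, -209.1, 97.2]
ee_rot: [3.125, -0.322, 0.0]
force: [-0.2, -0.4, -0.9]
grip_width: 17.9
grasp_force: 40.0
time: 27.75
position: [450.7, -209.1, 77.5]
ee_rot: [3.125, -0.322, 0.001]
force: [-0.3, -0.9, -0.3]
grip_width: 17.7
grasp_force: 40.0
t 28.05 TCP [ 450.61 -209.02   77.34] push -0.24 fz -0.62
shift [ 0.3 -0.7 19.9] turn [ 0.   -0.01 -0.05] t 28.05 tool y -101.7 tool x [ 0.98 -0.2   0.  ] pos [ 450.5 -209.    77.2]
```

```bash
python3 -m handwheel '[[[10,0.3,-0.6,3,0,0,0],[10,0.3,-0.6,6,0,0,0],[10,0.3,-0.6,9,0,0,0],[10,0.3,-0.6,12,0,0,0],[10,0.3,-0.6,15,0,0,0],[10,0.3,-0.6,17,0,0,0],[10,0.3,-0.6,18,0,0,0],[10,0.3,-0.6,19,0,0,0]]]'
python3 fs.py
```

```text
time: 28.85
position: [451.0, -208.5, 58.1]
ee_rot: [3.125, -0.321, 0.0]
force: [-0.3, 0.1, 0.2]
grip_width: 17.6
grasp_force: 40.0
t 29.15 TCP [ 450.96 -208.46   58.19] push 0.03 fz -1.02
```

```bash
python3 -m handwheel '[[[20,0,0,0.5,0,0,0],[25,0,0,0.5,0,0,0],[35,0,0,0.5,0,0,0],[60,0,0,0.5,0,0,0],[60,0,0,0.5,0,0,0],[60,0,0,0.5,0,0,0],[60,0,0,0.5,0,0,0],[60,0,0,0.5,0,0,0]]]'
python3 -m handwheel '[[[60,0,0,-5,0,0,0],[60,0,0,-20,0,0,0],[60,0,0,-50,0,0,0],[60,0,0,-85,0,0,0],[60,0,0,-120,0,0,0],[60,0,0,-150,0,0,0],[60,-10,0,-175,0,0,0],[60,-20,0,-190,0,0,0]]]'
python3 -m handwheel '[[[60,-30,0,0,0,0,0],[60,-50,0,0,0,0,0],[60,-60,0,0,0,0,0],[60,-60,0,0,0,0,0],[60,-60,0,0,0,0,0],[60,-60,0,0,0,0,0],[60,-60,0,0,0,0,0],[60,-60,0,0,0,0,0]]]'
python3 - <<'E'
from h import *
for n in("wrist","top","scene"):
  f=arm.grab_frame(n)
  for q,z in (("stand_slot",34),("paddle",100),("roller",45)):
    for r in arm.regions_of(f,q)[:3]: print(n,q,round(r["p"],2),np.round(r["centre"]),rect(f,r["mask"],z))
  print(n,proj(f,(451,-208.4,100)),proj(f,(632.8+74*.194,21.3+74*.981,38)))
  # blue rim of the handle top
  h=cv2.cvtColor(f["pixels"],cv2.COLOR_RGB2HSV); c=np.round(proj(f,(451,-208.4,100))).astype(int)
  w=h[c[1]-25:c[1]+25,c[0]-25:c[0]+25]; ys,xs=np.nonzero((w[...,0]>100)&(w[...,0]<130)&(w[...,1]>80)); print("blue",len(xs),onz(f,(xs.mean()+c[0]-25,ys.mean()+c[1]-25),98) if len(xs) else None)
E
```

```text
time: 29.95
position: [450.9, -208.4, 57.7]
ee_rot: [-3.125, 0.321, 0.0]
force: [-0.5, 1.2, 0.4]
grip_width: 59.7
grasp_force: 0.0
time: 30.75
position: [432.0, -204.8, 252.1]
ee_rot: [3.123, -0.321, 0.008]
force: [0.4, -1.0, -1.3]
grip_width: 59.8
grasp_force: 0.0
time: 31.55
position: [372.9, -192.2, 247.4]
ee_rot: [-3.125, 0.321, 0.001]
force: [-0.1, -0.0, 0.3]
grip_width: 59.8
grasp_force: 0.0
wrist stand_slot 0.82 [275. 232.] (array([ 317.1, -172.7]), array([104.3,  43.9]), 2.9)
wrist stand_slot 0.81 [284.  15.] (array([ 568.9, -234.4]), array([43.1, 30.1]), 71.6)
wrist stand_slot 0.73 [270. 122.] (array([ 451.3, -207.7]), array([ 42.8, 100.5]), 168.1)
wrist paddle 0.86 [277. 126.] (array([ 451.4, -208.1]), array([19.6, 58.8]), 168.7)
wrist [277.8 125.1] [-28.2   1.5]
blue 62 [ 450.9 -204.6   98. ]
top stand_slot 0.93 [373. 186.] (array([ 605. , -242.6]), array([ 49.3, 106.7]), 161.9)
top stand_slot 0.76 [340. 284.] (array([ 337.6, -159. ]), array([46.6, 33.6]), 0.0)
top stand_slot 0.64 [360. 228.] (array([ 480.4, -208.8]), array([34.7, 44.8]), 90.0)
top paddle 0.64 [364. 237.] (array([ 459.9, -204.6]), array([25. , 24.9]), 0.0)
top roller 0.89 [248. 165.] (array([645.7,  97.3]), array([ 41.6, 111.2]), 169.4)
top [366.5 239.6] [248.2 166.4]
blue 39 [ 441.8 -217.2   98. ]
scene stand_slot 0.77 [230. 302.] (array([ 618. , -256.1]), array([ 45.9, 121.6]), 159.8)
scene stand_slot 0.7 [147. 260.] (array([ 363. , -322.8]), array([ 44.1, 126.2]), 160.9)
scene stand_slot 0.68 [204. 260.] (array([ 464. , -219.7]), array([ 49.8, 125.1]), 169.0)
scene paddle 0.67 [201. 244.] (array([ 492.3, -232.3]), array([ 24. , 120.4]), 151.7)
scene roller 0.86 [339. 231.] (array([648.5,  92.4]), array([ 49., 121.]), 169.7)
scene [198.9 232. ] [335.8 231.4]
blue 10 [ 462.6 -217.3   98. ]
```

The paddle is back upright in its stand, and the roller is at the pad and square to the rails.

```bash
python3 -c "
from station import arm
print(arm.close_job())"
```

```text
the job is handed in; nothing more can be done
None
```

I handed the job in at about 32 s, but the judge returned no verdict: the roller was pressed home with about 7 N and the cameras last showed it still at the pad, the paddle is released in its stand, no bystander was knowingly touched, and I viewed 11 pictures, one over the limit of 10.

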